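# Wake the storeroom scale, print the tub's empty weight, then tare it

### The job

An empty tub stands on the bench scale, ready to be filled: with a fingertip tap the round wake key, then the square print key so that the empty weight goes on a ticket, and last the long tare key. Press each key lightly but well down, and let it come up again before you press the next. Leave the narrow clear key unpressed, keep off the tub and the weighing plate, do not shift the scale or disturb the jar, can and scoop around it, and finish clear of everything.

Things in the scene. Friction and masses are not known exactly. Their poses are not given: they have to be found in the camera images.
- scale: grey plastic bench scale, about 4.6 kg, loose on four rubber feet, 315 mm wide (y) and 315 mm deep (x). Origin: on the table under its middle; x points away from the operator, y to the operator's left, z up. Front (-x): the sloping console. Behind it: the weighing plate and, on the left, a ticket printer (a box up to 116 mm above the table, at x -18 to 108 mm, y 80 to 155 mm)
- console (a point): middle of the console's face, 95 mm deep, 40 mm above the table at its front edge and 60 mm at its rear edge: it slopes 12 degrees towards the operator. z axis out of the face, x up the slope, y left. Display up the slope, one row of four white keys down the slope; from left (+y) to right: square print, narrow clear, long tare, round wake
- wake_key (a joint): travel of the round wake key: 0 m up, 0.005 m fully down; sprung, about 1 N to start and 6 N fully down, and it comes up again when let go. It counts as pressed beyond half its travel. All four keys work alike.
- wake_top (a point): centre of the top of the round wake key (27 mm across), the rightmost key, 77 mm from the middle of the tare key; its z axis points out of the console face, at right angles to the key top (12 degrees off vertical, leaning to the operator), and the key moves along -z. Its top stands 7 mm proud of the face, about 52 mm above the table
- print_key (a joint): travel of the square print key: 0 m up, 0.005 m fully down, sprung like the wake key
- print_top (a point): centre of the top of the square print key (26 x 26 mm), the leftmost key; axes as for the wake key
- tare_key (a joint): travel of the long tare key: 0 m up, 0.005 m fully down, sprung like the wake key
- tare_top (a point): centre of the top of the long tare key (52 mm along the row, 26 mm deep), third from the left; axes as for the wake key
- clear_key (a joint): travel of the narrow clear key, not to be pressed: 0 m up, 0.005 m fully down, sprung like the wake key
- clear_top (a point): centre of the top of the narrow clear key (11 mm along the row, 26 mm deep), second from the left; 50 mm from the middle of the print key and 58 mm from the middle of the tare key; axes as for the wake key
- platter: the stainless weighing plate, 205 mm deep (x), 225 mm wide (y), 10 mm thick, part of the scale; origin: middle of its underside, 72 mm above the table, so its top is at 82 mm. Its front edge is 79 mm behind the row of keys. Not to be touched
- tub: empty open round tub of white plastic, 116 mm across the rim, 80 mm high, about 90 g, standing loose on the weighing plate; origin: middle of its underside, z up. Not to be touched
- jar: closed amber glass jar with a paper label, 72 mm across, 100 mm high, 0.36 kg, standing beside the scale; origin: middle of its underside
- can: closed steel food can with a paper label, 77 mm across, 85 mm high, 0.34 kg, standing on the other side of the scale from the jar; origin: middle of its underside
- scoop: aluminium scoop lying on the table between the robot and the scale, 190 mm long along its x axis (pan to +x, handle to -x), 56 mm wide, 32 mm high; origin: on the table, near the root of the handle

How it is judged:
On the way, in this order (a step that is already met when the one before it is completed fails the run):
1. the round wake key is pressed beyond half its travel, the others up (value of joint wake_key above 0.0025 m and value of joint each of print_key, tare_key below 0.001 m), for 0.04 s.
2. the wake key is up again and the square print key is pressed beyond half its travel (value of joint print_key above 0.0025 m and value of joint each of wake_key, tare_key below 0.001 m), for 0.04 s.
3. the print key is up again and the long tare key is pressed beyond half its travel (value of joint tare_key above 0.0025 m and value of joint each of wake_key, print_key below 0.001 m), for 0.04 s.
At the end, for the whole second after the job is handed in: All four keys are up again (within 1 mm), the scale is within 15 mm of where it stood, the tub stands upright and still on the plate within 15 mm of where it stood, and the jar, can and scoop are within 30 mm of where they were (value of joint each of wake_key, print_key, tare_key, clear_key below 0.001 m and distance of each of scale, tub from where it was at the start of the episode below 0.015 m and angle between tub's own z axis and vertical below 0.1 rad and linear speed of tub below 0.02 m/s and distance of each of jar, can, scoop from where it was at the start of the episode below 0.03 m); the robot touches nothing.
It fails at once if a press is harder than a light tap (over 20 N on the scale or its keys) (contact force between any of the fingers, the arm and scale above 20 N).
It fails at once if the clear key is pressed (beyond 2 mm) (value of joint clear_key above 0.002 m).
It fails at once if the robot touches the weighing plate or the tub (contact force between any of the fingers, the arm and platter above 0.5 N or contact force between any of the fingers, the arm and tub above 0.5 N).
It fails at once if the scale is shoved or lifted more than 15 mm, or tipped (distance of scale from where it was at the start of the episode above 0.015 m or angle between scale's own z axis and vertical above 0.08 rad).
It fails at once if the tub, jar, can or scoop is lifted, carried or knocked away (distance of tub from where it was at the start of the episode above 0.015 m or distance of any of jar, can, scoop from where it was at the start of the episode above 0.03 m).
It also fails if it takes over 48 s, if anything falls off the work surface, if the arm or the gripper's body presses on something with over 40 N, if the wrist force passes 120 N, or if a joint passes its speed limit or range.

### The arm

A 7-joint arm with a two-finger parallel gripper is mounted at the origin on the work surface. World frame = base frame: x ahead of the robot, y to its left, z up, the work surface at z = 0. Lengths are in m, angles in rad, forces in N, time in s.
With the tool pointing down it reaches from about 0.425 to 0.825 m from the base axis. Payload 3.6 kg.
Tool frame: the origin (TCP) lies on the centre line of the jaws, within the pads' length; the fingertips stand ahead of it and the grasp point (between the pads) lies 11 mm behind it (bot.finger_overhang is the z of the fingertips in the tool frame, in m); z points along the fingers, x is the direction in which the jaws open and shut, and the axes are right-handed (so a half turn about z gives the same grasp; the last joint's range is limited). The gripper opens to 85 mm and grips with 20 to 120 N. Pads are 22 mm wide; open, the fingers measure 114 mm over their backs; the gripper's body (76 mm by 85 mm) begins 54 mm behind the grasp point. The pads swing forward as they close: fully open they stand 13 mm farther back than shut.
Start: joints at [-1.23, 0.615, -0.013, 1.423, 0.008, 1.103, -0.04], TCP at [0.233, 0.607, 0.214] pointing down, gripper open.
Joint ranges: [-3.12, 3.12], [-0.3, 2.06], [-1.34, 1.32], [0.26, 2.42], [-1.36, 4.5], [0.01, 1.98], [-2.84, 2.84]. Speed limits (rad/s): [2.79, 2.79, 3.14, 3.14, 3.14, 3.14, 3.14].

### API

Orientations are given as a unit quaternion [w, x, y, z].
In Python, from bench import bot gives the robot as it stands.
- The arm moves only by the tool play_rows, never from a script. Its argument "plan" is a list that holds one entry, the list of rows, each a list of 6 numbers: the shift along the tool's x, y, z in mm, then the turn, a rotation vector about the tool's x, y, z in degrees. In form: [[[tx, ty, tz, wx, wy, wz], ...]]. A call has 1 to 20 rows; each row shifts and turns the commanded pose from where the row before left it, along the tool's axes as they then stand; what a row does not reach is not made up. A row lasts 1/8 s, in which the tool goes at most 62.5 mm and 10.7 degrees, less where a joint would pass 70% of its speed; a pose out of reach is approached as far as the arm can. A call is refused whole if a number of a shift passes 62.5 or a number of a turn 10.7, either way. A call with a gripper value outside its range is refused whole. "fingers" is the finger opening in mm, from 0 to 85.4, set as the call begins (left out, the last holds). The fingers move at their own pace and stop on an object; the grip force is fixed at half the most. Time passes only in rows, so rows that do not move let the fingers close. It gives the time, the measured TCP pose, the force and the opening at its end, in the units of the state.
- bot.get_obs(): the state, without advancing time (a new reading comes with each control period).
- bot.get_image(name): name is "scene" or "top"; returns the picture (480x640x3 uint8, red, green, blue); there is no depth.
- bot.get_calibration(name): a dict with "mtx" (3x3 intrinsics, pixels), "R" (3x3) and "t" (3): a world point X has camera coordinates R X + t. Camera axes: x right, y down, z forward; pixel columns grow to the right and rows downward; lengths in m; the calibration is good to about 2 mm. A picture is of the moment at which its call begins. get_calibration takes no time and is no camera call.
- bot.close_job(): hands the job in, once; it reports no verdict.
Trained networks look in the newest picture that a camera, given by its name, has taken for a name from the list of things; names that differ only in an ending like _2 or _b are one class to them, and where a whole thing is asked for, a point or a joint stands for the part that bears it (a point fixed in the world has none). Each returns a list of dicts, best first, with "confidence" (0 to 1); they miss things now and then, are a little off and sometimes report something else, mostly with a low value. They report only what shows in the picture. A call takes as long as a camera call.
- bot.cut_out(camera, query): "pixels" (480x640 bool, what is visible of it) and "xy" ([column, row] in pixels, amid what is visible of it).
- bot.landmark_of(camera, query): "xy" ([column, row] in pixels: a listed point, or the origin of a listed thing).
The state is a dict: "t": time; "qpos": joint angles; "dq": joint speeds; "tau": joint torques, N m; "eef_pos": TCP position; "eef_rot": TCP orientation; "ft_force": force on the tool from outside, world axes, zero at the start; "torque": the same for the moment, N m; "gripper_width": finger opening in m.
Only numpy, scipy, OpenCV 4.12 (cv2) and the standard library are available. Lean on these libraries where they do the work, as an engineer would, in place of code of your own. Each camera call takes 0.05 s, during which the arm holds its last target.

## Working session

There is one attempt and no reset: what is moved stays moved. The work goes in short steps, Python scripts to look and compute and a tool call to move; the robot and the scene stay as the last step left them, time stands still between calls to the robot, and variables do not carry over. Pictures are saved under pics/ and viewed, and the job is handed in when it is done.

Besides the shell and the picture viewer there is one more tool, called after ">>>" as a command line: name --argument value ..., lists and objects as JSON in quotes. play_rows: Moves the arm, as the interface text tells. Its arguments: {"type":"object","properties":{"plan":{"type":"array"},"fingers":{"type":"number"}},"required":["plan"]}

```bash
mkdir -p pics; ls; python3 - <<'E'
from bench import bot
import cv2,numpy as np
o=bot.get_obs()
print({k:np.round(v,4) for k,v in o.items()}, bot.finger_overhang)
for n in("scene","top"):
    cv2.imwrite(f"pics/{n}0.png",cv2.cvtColor(bot.get_image(n),cv2.COLOR_RGB2BGR))
    for q in("wake_top","print_top","tare_top","clear_top","console","scale","platter","tub","jar","can","scoop"):
        print(n,q,[(np.round(d["xy"],1),round(d["confidence"],2)) for d in bot.landmark_of(n,q)[:2]])
E
```

```text
pics
{'t': np.float64(0.0), 'qpos': array([-1.2305,  0.6159, -0.0126,  1.4249,  0.0081,  1.1034, -0.0404]), 'dq': array([ 0.0007, -0.0023,  0.    , -0.002 ,  0.0006, -0.0002,  0.0013]), 'tau': array([-0.00000e+00, -4.69211e+01,  2.59100e-01, -1.71033e+01,
        1.00000e-02,  9.50000e-03,  0.00000e+00]), 'eef_pos': array([0.2328, 0.606 , 0.2124]), 'eef_rot': array([ 7.000e-04,  8.242e-01,  5.663e-01, -1.000e-03]), 'ft_force': array([-0.7825, -0.0191,  0.6578]), 'torque': array([ 0.0794,  0.0169, -0.0018]), 'gripper_width': np.float64(0.0853)} 0.008
scene wake_top []
scene print_top [(array([373.6, 235. ]), 0.46)]
scene tare_top [(array([326.8, 222.8]), 0.69)]
scene clear_top [(array([349.5, 230. ]), 0.45)]
scene console [(array([434.4, 296.5]), 0.28)]
scene scale [(array([307.1, 286. ]), 0.97)]
scene platter []
scene tub [(array([277.2, 293.5]), 0.81)]
scene jar [(array([431.9, 300.4]), 0.83)]
scene can [(array([202. , 246.3]), 0.84)]
scene scoop [(array([364.7, 209.2]), 0.85)]
top wake_top [(array([352.5, 267.2]), 0.41)]
top print_top [(array([264.8, 252.4]), 0.7)]
top tare_top [(array([314. , 263.8]), 0.85)]
top clear_top [(array([286. , 259.9]), 0.46), (array([326. , 202.7]), 0.26)]
top console []
top scale [(array([322.9, 204.5]), 0.65)]
top platter [(array([354.5, 175.8]), 0.85)]
top tub [(array([351.6, 163.9]), 0.71)]
top jar [(array([202.3, 212.4]), 0.83)]
top can [(array([443.9, 239.7]), 0.72)]
top scoop [(array([274.5, 307.2]), 0.98), (array([350. , 165.7]), 0.18)]
```

View pics/scene0.png

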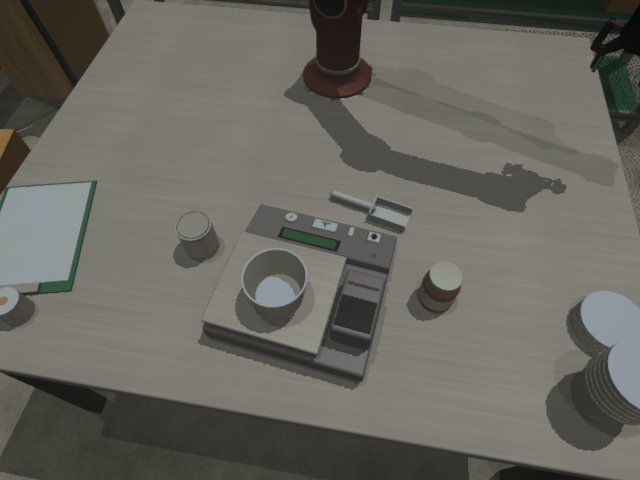

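View pics/top0.png

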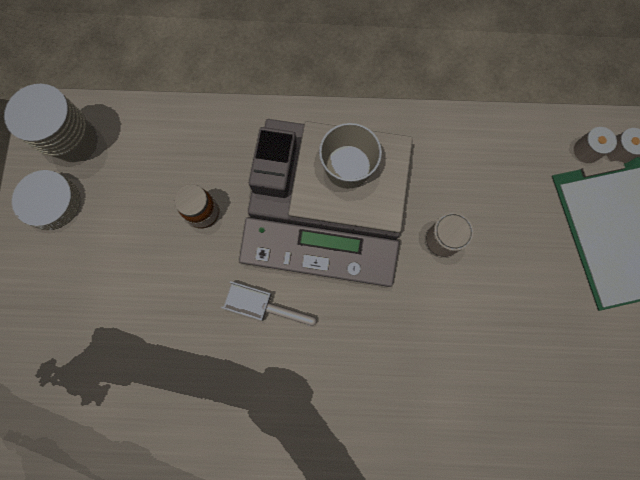

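Scene view, taken from the far side: wake at about (291,217), tare (325,225), clear (351,231), print (374,237). Top view: print at about (262,254), clear (287,258), tare (316,263), wake (354,269). The scoop lies in front of the print side. I'll refine these positions on zoomed crops.

```bash
cat > h.py <<'E'
import cv2,numpy as np
from bench import bot
def P(n):
    c=bot.get_calibration(n);R=np.array(c["R"]);t=np.array(c["t"]).reshape(3,1)
    return np.array(c["mtx"])@np.hstack([R,t])
def proj(n,X):
    h=P(n)@np.r_[X,1];return h[:2]/h[2]
def tri(a,b):
    h=cv2.triangulatePoints(P("scene"),P("top"),np.array(a,float).reshape(2,1),np.array(b,float).reshape(2,1));return (h[:3]/h[3]).ravel()
def onplane(n,uv,z):
    M=P(n);H=M[:,[0,1,3]].copy();H[:,2]+=M[:,2]*z
    h=np.linalg.solve(H,np.r_[uv,1]);return h[:2]/h[2]
E
python3 - <<'E'
from h import *
kp={"scene":dict(wake=(291,217),tare=(325,225),clear=(351,231),print=(374,237)),"top":dict(wake=(354,269),tare=(316,263),clear=(287,258),print=(262,254))}
for n in kp:
    im=cv2.imread(f"pics/{n}0.png");g=cv2.cvtColor(im,cv2.COLOR_BGR2GRAY)
    us=[p for p in kp[n].values()];x0=min(u[0] for u in us)-25;y0=min(u[1] for u in us)-25
    cr=im[y0:y0+75,x0:x0+140]
    cv2.imwrite(f"pics/{n}crop.png",cv2.resize(cr,None,fx=5.5,fy=5.5,interpolation=cv2.INTER_CUBIC));print(n,x0,y0)
    print(g[us[0][1],us[0][0]-12:us[0][0]+12])
    m=(g>150).astype(np.uint8)
    k=cv2.connectedComponentsWithStats(m[y0:y0+75,x0:x0+140])
    for s,c in zip(k[2],k[3]):
        if 15<s[4]<900: print(s, s[:2]+[x0,y0]+(s[2:4]-1)/2, c+[x0,y0])
E
```

```text
scene 266 192
[ 90  90  90  89  90  90 123 146 150 150 151  99 117 146 150 150 151 148
 108  88  90  90  90  90]
top 237 229
[101 100 100  99  90 104 137 141 140 140 129  97  97 138 137 140 138 135
 114 100  97  99 100  96]
```

```bash
ls pics
```

```text
scene0.png
scenecrop.png
top0.png
topcrop.png
```

```bash
python3 - <<'E'
from h import *
kp={"scene":dict(wake=(291,217),tare=(325,225),clear=(351,231),print=(374,237)),"top":dict(wake=(354,269),tare=(316,263),clear=(287,258),print=(262,254))}
th=dict(scene=125,top=121)
C={}
for n in kp:
    im=cv2.imread(f"pics/{n}0.png");g=cv2.cvtColor(im,cv2.COLOR_BGR2GRAY)
    C[n]={}
    for k,(u,v) in kp[n].items():
        w=20
        m=(g[v-w:v+w,u-w:u+w]>th[n]).astype(np.uint8)
        N,L,S,_=cv2.connectedComponentsWithStats(m)
        # component nearest centre
        best=min(range(1,N),key=lambda i:np.min(np.hypot(*(np.argwhere(L==i)-w).T))+ (50 if S[i,4]<12 else 0))
        hull=cv2.convexHull(np.argwhere(L==best)[:,::-1].astype(np.int32))
        mo=cv2.moments(hull);c=np.array([mo["m10"]/mo["m00"]+u-w,mo["m01"]/mo["m00"]+v-w])
        C[n][k]=c;print(n,k,S[best],c.round(1))
X={k:tri(C["scene"][k],C["top"][k]) for k in C["top"]}
for k in X:
    print(k,(X[k]*1000).round(1),[ (proj(n,X[k])-C[n][k]).round(2) for n in C],[(onplane(n,C[n][k],.052)*1000).round(1) for n in C])
d=lambda a,b:np.linalg.norm(X[a]-X[b])*1000
print(d("print","clear"),d("clear","tare"),d("tare","wake"))
E
```

```text
scene wake [15 16 11  8 68] [290.9 216.4]
scene tare [  8  14  25  12 169] [324.8 224.5]
scene clear [17 16  6  9 37] [350.7 231. ]
scene print [14 15 13 10 59] [373.8 236.3]
top wake [ 14  13  12  13 108] [353.4 268.2]
top tare [  7  12  26  15 272] [315.2 262. ]
top clear [17 14  6 12 50] [286.5 257.5]
top print [14 13 13 14 90] [261.9 253.7]
wake [550.8 -22.4  54.5] [array([0.51, 0.02]), array([ 0.5 , -0.07])] [array([549.2, -24. ]), array([551. , -21.6])]
tare [560.5  53.8  55. ] [array([0.4, 0. ]), array([ 0.39, -0.04])] [array([558.6,  52.7]), array([560.8,  54.6])]
clear [567.8 111.1  54.4] [array([ 0.53, -0.01]), array([ 0.51, -0.05])] [array([566.4, 109.9]), array([568.1, 112.3])]
print [573.6 160.7  55. ] [array([ 0.42, -0.01]), array([ 0.39, -0.03])] [array([571.9, 159.9]), array([574.1, 161.9])]
49.92648689203721 57.78647432506187 76.82052809700762
```

View pics/topcrop.png

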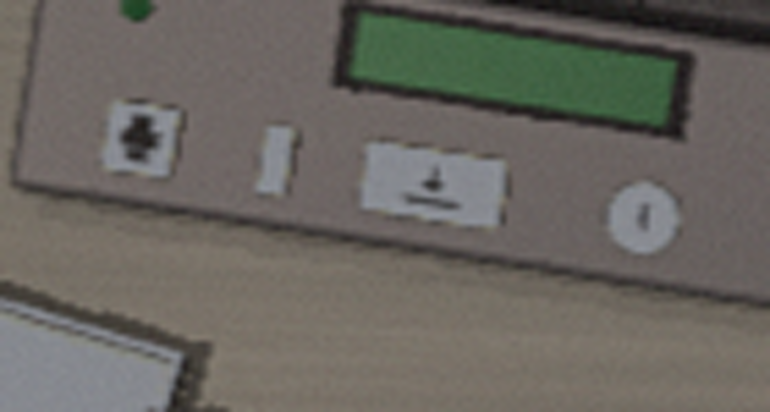

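View pics/scenecrop.png

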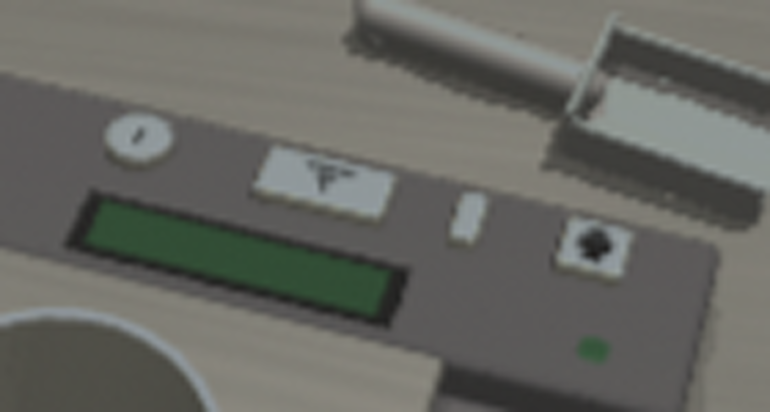

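The key spacings come out at 49.9, 57.8 and 76.8 mm (given: 50, 58, 77), and the height at 55 mm (given: about 52). Next I'll shut the fingers and work out the alignment.

```bash
cat >> h.py <<'E'
from scipy.spatial.transform import Rotation as Ro
K=dict(wake=np.array([.5508,-.0224,.0525]),tare=np.array([.5605,.0538,.0525]),print=np.array([.5736,.1607,.0525]))
sy=(K["print"]-K["wake"]);sy/=np.linalg.norm(sy);sx=np.array([sy[1],-sy[0],0])
a=np.radians(12);zt=np.sin(a)*sx-np.cos(a)*np.array([0,0,1]);xt=sy;yt=np.cross(zt,xt)
RT=np.stack([xt,yt,zt],1)
def pose():
    o=bot.get_obs();q=o["eef_rot"];return np.array(o["eef_pos"]),Ro.from_quat([q[1],q[2],q[3],q[0]]),o
def go(k,up):
    p,R,o=pose();T=K[k]-zt*(up+bot.finger_overhang)
    print(k,"shift mm in tool",(R.inv().apply(T-p)*1000).round(1),"turn deg",np.degrees((R.inv()*Ro.from_matrix(RT)).as_rotvec()).round(2),"tcp",p.round(4),"oh",bot.finger_overhang,"F",np.round(o["ft_force"],2),"w",round(float(o["gripper_width"]),4),"t",o["t"])
    tip=p+R.apply([0,0,bot.finger_overhang]);print(" tip rel key (tool frame, mm)",(RT.T@(tip-K[k])*1000).round(1))
E
python3 -c "
from h import *
go('wake',.05)"
```

```text
wake shift mm in tool [-476.2  510.5  104.4] turn deg [-11.94   1.46 -13.87] tcp [0.2331 0.6067 0.2136] oh 0.008 F [-0.38  0.53  0.2 ] w 0.0855 t 1.2
 tip rel key (tool frame, mm) [ 585.1 -352.6 -231.4]
```

>>> play_rows --plan '[[[0,0,0,-3,0.4,-3.5],[0,0,0,-3,0.4,-3.5],[0,0,0,-3,0.4,-3.5],[0,0,0,-3,0.3,-3.4],[0,0,0,0,0,0],[0,0,0,0,0,0],[0,0,0,0,0,0],[0,0,0,0,0,0]]]' --fingers 0

```text
t: 2.2
eef_pos: [0.2338, 0.6066, 0.2136]
eef_rot: [0.079, 0.746, 0.658, 0.07]
ft_force: [-0.5, -0.1, 0.1]
gripper_width: 0.0001
```

```bash
python3 -c "
from h import *
go('wake',.1);go('wake',.03)"
```

```text
wake shift mm in tool [-584.7  350.6  131.3] turn deg [ 0.07 -0.03 -0.06] tcp [0.2338 0.6066 0.2136] oh 0.008 F [-0.51 -0.13  0.1 ] w 0.0001 t 2.2
 tip rel key (tool frame, mm) [ 585.  -350.2 -231.2]
wake shift mm in tool [-584.8  350.5  201.3] turn deg [ 0.07 -0.03 -0.06] tcp [0.2338 0.6066 0.2136] oh 0.008 F [-0.51 -0.13  0.1 ] w 0.0001 t 2.2
 tip rel key (tool frame, mm) [ 585.  -350.2 -231.2]
```

>>> play_rows --plan '[[[-39,23.4,8.7,0,0,0],[-39,23.4,8.7,0,0,0],[-39,23.4,8.7,0,0,0],[-39,23.4,8.7,0,0,0],[-39,23.4,8.7,0,0,0],[-39,23.4,8.7,0,0,0],[-39,23.4,8.7,0,0,0],[-39,23.4,8.7,0,0,0],[-39,23.4,8.7,0,0,0],[-39,23.4,8.7,0,0,0],[-39,23.4,8.7,0,0,0],[-39,23.4,8.7,0,0,0],[-39,23.4,8.7,0,0,0],[-39,23.4,8.7,0,0,0],[-38.7,23.0,8.7,0,0,0],[0,0,0,0,0,0],[0,0,0,0,0,0]]]'

```text
t: 4.32
eef_pos: [0.5283, -0.0188, 0.1589]
eef_rot: [0.078, 0.745, 0.658, 0.07]
ft_force: [0.3, 0.2, 0.6]
gripper_width: -0.0002
```

```bash
python3 -c "
from h import *
go('wake',.02)
cv2.imwrite('pics/t1.png',cv2.cvtColor(bot.get_image('scene'),cv2.COLOR_RGB2BGR))"
```

```text
wake shift mm in tool [-0.9  0.1 80.8] turn deg [ 0.05 -0.06 -0.01] tcp [ 0.5283 -0.0188  0.1589] oh 0.008 F [0.35 0.22 0.63] w -0.0002 t 4.325
 tip rel key (tool frame, mm) [ 8.000e-01 -1.000e-01 -1.008e+02]
```

View pics/t1.png

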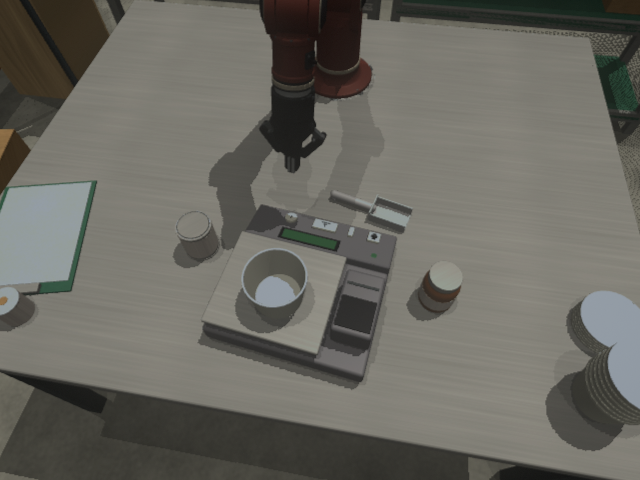

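The shut fingertips show at (292,168), above the wake key at (291,216), and nothing has been disturbed. I'll descend along the key normal to about 8 mm above it.

>>> play_rows --plan '[[[-0.9,0,15,0,0,0],[0,0,20,0,0,0],[0,0,20,0,0,0],[0,0,16,0,0,0],[0,0,12,0,0,0],[0,0,7,0,0,0],[0,0,2.5,0,0,0],[0,0,0,0,0,0],[0,0,0,0,0,0]]]'

```text
t: 5.5
eef_pos: [0.5479, -0.0223, 0.069]
eef_rot: [0.079, 0.745, 0.658, 0.07]
ft_force: [1.0, -0.2, -0.0]
gripper_width: -0.0
```

```bash
python3 -c "
from h import *
go('wake',0)
from h import *
for n in('top','scene'):
  im=cv2.cvtColor(bot.get_image(n),cv2.COLOR_RGB2BGR);u=proj(n,K['wake']).astype(int)
  cv2.imwrite(f'pics/w_{n}.png',cv2.resize(im[u[1]-50:u[1]+50,u[0]-60:u[0]+60],None,fx=5,fy=5,interpolation=cv2.INTER_CUBIC))"
```

```text
wake shift mm in tool [ 0.3 -0.6  8.7] turn deg [ 0.13 -0.05  0.02] tcp [ 0.5479 -0.0223  0.069 ] oh 0.008 F [ 1.02 -0.19 -0.04] w -0.0 t 5.5
 tip rel key (tool frame, mm) [-0.3  0.6 -8.7]
```

View pics/w_scene.png

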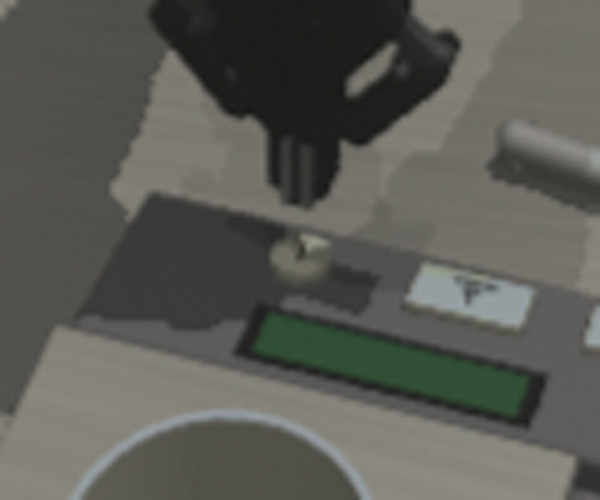

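```bash
python3 -c "
from h import *
p,R,o=pose()
for n in('scene','top'):
  u=proj(n,K['wake']).astype(int)
  for d in ([0,0,8],[0,11,8],[0,-11,8],[12,11,8],[-12,11,8],[0,0,0]):
    print(n,d,((proj(n,p+R.apply(np.array(d)/1000))-u+[60,50])*5).round(0))
"
```

```text
scene [0, 0, 8] [302. 241.]
scene [0, 11, 8] [293. 257.]
scene [0, -11, 8] [310. 224.]
scene [12, 11, 8] [320. 264.]
scene [-12, 11, 8] [267. 251.]
scene [0, 0, 0] [302. 227.]
top [0, 0, 8] [306. 252.]
top [0, 11, 8] [310. 224.]
top [0, -11, 8] [301. 279.]
top [12, 11, 8] [280. 219.]
top [-12, 11, 8] [340. 229.]
top [0, 0, 0] [306. 253.]
```

View pics/w_top.png

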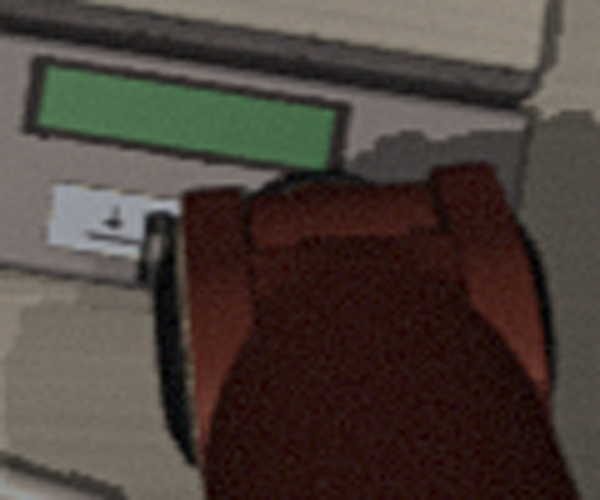

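```bash
python3 -c "
from h import *
p=np.array([0.5283,-0.0188,0.1589]);R=Ro.from_matrix(RT)
for d in ([0,0,8],[0,11,8],[0,-11,8],[0,0,0],[0,0,-20]): print(d,proj('scene',p+R.apply(np.array(d)/1000)).round(1))
im=cv2.cvtColor(bot.get_image('scene'),cv2.COLOR_RGB2BGR)
u=proj('scene',K['wake']).astype(int);print(u)
c=im[u[1]-30:u[1]+20,u[0]-30:u[0]+40]
c=np.clip(c.astype(float)*1.6+20,0,255).astype(np.uint8)
cv2.imwrite('pics/w2.png',cv2.resize(c,None,fx=11,fy=11,interpolation=cv2.INTER_NEAREST))
im=cv2.imread('pics/t1.png')[130:200,250:340]
cv2.imwrite('pics/t1c.png',cv2.resize(np.clip(im*2.,0,255).astype(np.uint8),None,fx=8,fy=8))
"
```

```text
[0, 0, 8] [292.1 180.9]
[0, 11, 8] [290.4 184.2]
[0, -11, 8] [293.9 177.7]
[0, 0, 0] [292.2 177.8]
[0, 0, -20] [292.2 169.9]
[291 216]
```

View pics/w2.png

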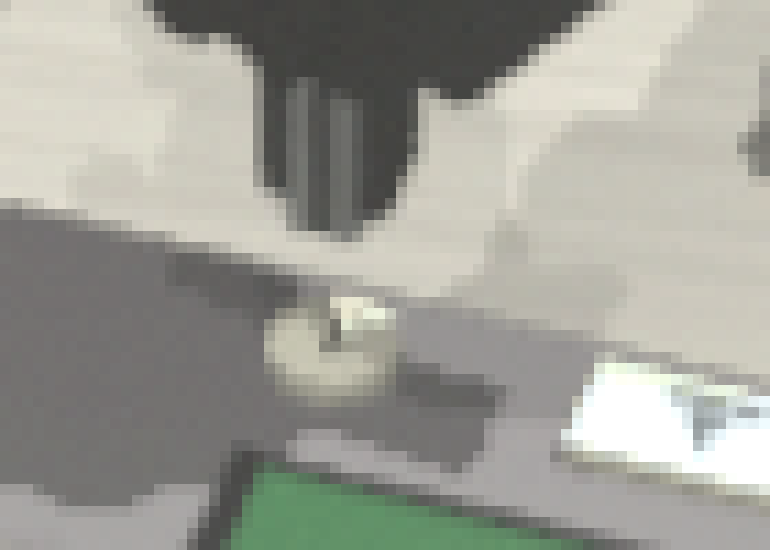

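View pics/t1c.png

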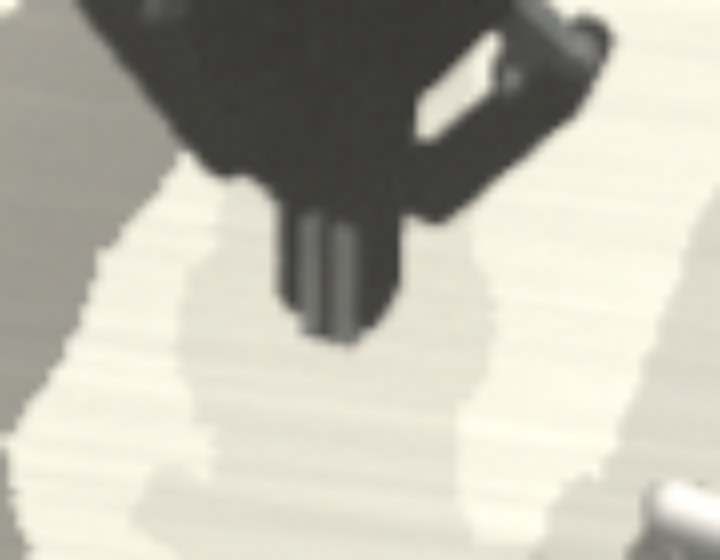

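In the picture the tips stand about 9 px higher than the reported pose projects (seen at row ~208, predicted ~216). Before pressing I want to know whether that offset is in height or along x. I'll back off and tilt the tool so both cameras see the tips.

>>> play_rows --plan '[[[0,0,-20,0,0,0],[0,0,-40,0,0,0],[0,0,-40,0,0,0],[0,0,-10,-10,0,0],[0,0,0,-10,0,0],[0,0,0,-10,0,0],[0,0,0,-8,0,0],[0,0,0,0,0,0],[0,0,0,0,0,0]]]'

```text
t: 6.78
eef_pos: [0.4887, -0.0278, 0.1585]
eef_rot: [0.18, 0.733, 0.644, 0.128]
ft_force: [-0.7, -0.4, 0.2]
gripper_width: 0.0002
```

```bash
python3 -c "
from h import *
p,R,o=pose();print(p,np.round(R.as_matrix(),3))
for n in('top','scene'):
  im=cv2.cvtColor(bot.get_image(n),cv2.COLOR_RGB2BGR)
  u=proj(n,p+R.apply([0,0,.008]));ui=u.round().astype(int);print(n,'tip pred',u.round(1))
  y0,x0=ui[1]-40,ui[0]-50
  c=np.clip(im[y0:y0+70,x0:x0+100]*2.,0,255).astype(np.uint8);c=cv2.resize(c,None,fx=8,fy=8,interpolation=cv2.INTER_NEAREST)
  for d in ([0,0,8],[0,0,0],[0,11,8],[0,-11,8],[0,0,-50]):
    v=(proj(n,p+R.apply(np.array(d)/1e3))-[x0,y0]+.5)*8;cv2.circle(c,tuple(int(i) for i in v),4,(0,0,255),-1)
  cv2.imwrite(f'pics/tilt_{n}.png',c);print(x0,y0)
"
```

```text
[ 0.48872432 -0.02778926  0.15854375] [[ 0.138  0.898  0.419]
 [ 0.989 -0.106 -0.099]
 [-0.044  0.428 -0.903]]
top tip pred [360.5 293.5]
311 254
scene tip pred [291.2 166.2]
241 126
```

View pics/tilt_top.png

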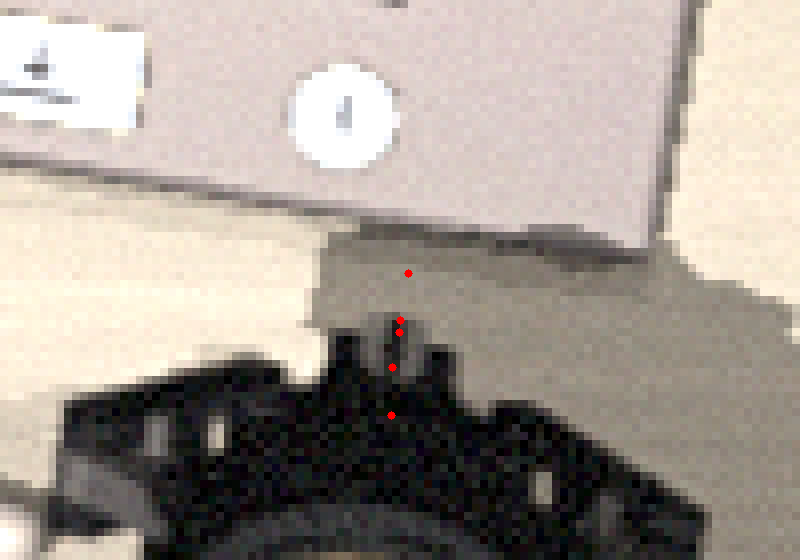

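View pics/tilt_scene.png

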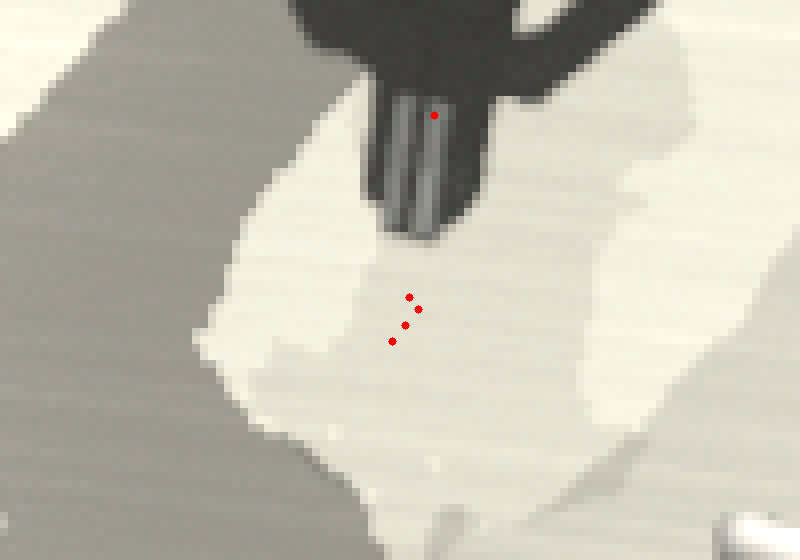

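```bash
python3 -c "
from h import *
p,R,o=pose()
s=(241+410/8-.5,126+240/8-.5);t=(311+395/8-.5,254+316/8-.5)
X=tri(s,t);print(X,proj('scene',X)-s,proj('top',X)-t,'rel tool mm',R.inv().apply(X-p)*1000)
for n in('scene','top'):
  c=bot.get_calibration(n);print(n,-np.array(c['R']).T@np.array(c['t']).ravel())
# other landmark: jar/tub tri
for q in ('jar','can','tub','scoop','scale'):
  a=bot.landmark_of('scene',q);b=bot.landmark_of('top',q)
  if a and b: print(q,tri(a[0]['xy'],b[0]['xy']).round(3))
"
```

```text
[ 0.49017138 -0.02539213  0.18199632] [0.22939694 0.01050497] [ 0.24293908 -0.03622014] rel tool mm [  1.59205264  11.04139715 -20.85626352]
scene [1.08526508 0.13564136 0.84865702]
top [0.41523029 0.03769499 0.97568894]
can [ 0.623 -0.026  0.239]
tub [ 0.755 -0.012  0.092]
scoop [ 0.469  0.141 -0.003]
scale [0.696 0.036 0.008]
```

```bash
python3 -c "
from h import *
p=np.array([.5479,-.0223,.069]);R=Ro.from_matrix(RT)
print('seen',261+330/11-.5,186+238/11-.5)
for z in (-30,-21,-11,0,8):print(z,proj('scene',p+R.apply(np.array([1.6,11,z])/1000)))
p=np.array([0.5283,-0.0188,0.1589]);print('seen',250+335/8-.5,130+342/8-.5)
for z in (-30,-21,-11,0,8):print(z,proj('scene',p+R.apply(np.array([1.6,11,z])/1000)))
"
```

```text
seen 290.5 207.13636363636363
-30 [290.42135021 204.53570395]
-21 [290.40685034 207.70787296]
-11 [290.3909737  211.18124135]
0 [290.3737878  214.94103992]
8 [290.36146814 217.6362387 ]
seen 291.375 172.25
-30 [291.22108163 169.22845662]
-21 [291.19950478 172.90559924]
-11 [291.1759055  176.92740741]
0 [291.15039103 181.27560195]
8 [291.13212082 184.38922417]
```

All three poses agree: the visible tip ends about 21 mm behind the reported TCP, not 8 mm ahead of it, and it is centred sideways. I'll go back over the key and descend step by step, watching the force.

>>> play_rows --plan '[[[0,0,0,10,0,0],[0,0,0,10,0,0],[0,0,0,10,0,0],[0,0,0,8,0,0],[0,0,0,0,0,0],[0,0,0,0,0,0]]]'

```text
t: 8.12
eef_pos: [0.4921, -0.0345, 0.1516]
eef_rot: [-0.016, 0.756, 0.651, -0.062]
ft_force: [-0.1, 0.3, 0.6]
gripper_width: -0.0002
```

```bash
python3 -c "
from h import *
go('wake',0)"
```

```text
wake shift mm in tool [27.1 63.7 83.4] turn deg [-18.04   4.24  -1.05] tcp [ 0.4921 -0.0345  0.1516] oh 0.008 F [-0.11  0.26  0.6 ] w -0.0002 t 8.125
 tip rel key (tool frame, mm) [ -19.8  -37.3 -101.2]
```

The earlier tilt was cut short by the speed limit, so I'll correct the pose in slower steps.

>>> play_rows --plan '[[[0,0,0,-4.5,1.1,-0.3],[0,0,0,-4.5,1.1,-0.3],[0,0,0,-4.5,1.0,-0.2],[0,0,0,-4.5,1.0,-0.2],[0,0,0,0,0,0],[0,0,0,0,0,0]]]'

```text
t: 8.88
eef_pos: [0.4935, -0.0343, 0.1526]
eef_rot: [0.079, 0.746, 0.658, 0.069]
ft_force: [0.3, 0.8, 0.3]
gripper_width: 0.0001
```

```bash
python3 -c "
from h import *
go('wake',0)"
```

```text
wake shift mm in tool [ 19.   33.3 101.5] turn deg [ 0.04  0.02 -0.06] tcp [ 0.4935 -0.0343  0.1526] oh 0.008 F [0.3  0.81 0.3 ] w 0.0001 t 8.875
 tip rel key (tool frame, mm) [ -18.9  -33.3 -101.5]
```

>>> play_rows --plan '[[[9,17,0,0,0,0],[9,16.5,10,0,0,0],[0,0,20,0,0,0],[0,0,25,0,0,0],[0,0,20,0,0,0],[0,0,12,0,0,0],[0,0,8,0,0,0],[0,0,2,0,0,0],[0,0,0,0,0,0]]]'

```text
t: 10.0
eef_pos: [0.5484, -0.0234, 0.0645]
eef_rot: [0.079, 0.746, 0.658, 0.069]
ft_force: [-0.1, -0.2, 1.3]
gripper_width: -0.0004
```

>>> play_rows --plan '[[[0,0,2,0,0,0],[0,0,0,0,0,0]]]'

```text
t: 10.25
eef_pos: [0.5486, -0.0236, 0.0625]
eef_rot: [0.079, 0.746, 0.658, 0.069]
ft_force: [-0.2, 1.0, 0.2]
gripper_width: 0.0001
```

```bash
python3 -c "
from h import *
go('wake',0)"
```

```text
wake shift mm in tool [ 1.5 -0.1  2.2] turn deg [ 0.03  0.02 -0.12] tcp [ 0.5486 -0.0236  0.0625] oh 0.008 F [-0.16  1.03  0.18] w 0.0001 t 10.25
 tip rel key (tool frame, mm) [-1.5  0.1 -2.2]
```

>>> play_rows --plan '[[[0,0,1.5,0,0,0],[0,0,1.5,0,0,0]]]'

```text
t: 10.5
eef_pos: [0.5493, -0.0237, 0.0593]
eef_rot: [0.078, 0.746, 0.658, 0.069]
ft_force: [0.1, -0.0, -0.2]
gripper_width: 0.0001
```

>>> play_rows --plan '[[[0,0,1.5,0,0,0],[0,0,0,0,0,0]]]'

```text
t: 10.75
eef_pos: [0.5494, -0.0236, 0.0576]
eef_rot: [0.078, 0.746, 0.658, 0.069]
ft_force: [0.4, 0.1, -0.4]
gripper_width: 0.0004
```

>>> play_rows --plan '[[[0,0,1.5,0,0,0],[0,0,0,0,0,0]]]'

```text
t: 11.0
eef_pos: [0.5498, -0.0237, 0.0562]
eef_rot: [0.078, 0.746, 0.658, 0.069]
ft_force: [0.4, 0.5, 0.3]
gripper_width: 0.0003
```

```bash
python3 -c "
from h import *
go('wake',0)
n='scene';im=cv2.cvtColor(bot.get_image(n),cv2.COLOR_RGB2BGR)
c=im[186:236,261:331]
c=np.clip(c.astype(float)*1.6+20,0,255).astype(np.uint8)
cv2.imwrite('pics/w3.png',cv2.resize(c,None,fx=11,fy=11,interpolation=cv2.INTER_NEAREST))"
```

```text
wake shift mm in tool [ 1.4  0.1 -4.2] turn deg [-0.01  0.01 -0.11] tcp [ 0.5498 -0.0237  0.0562] oh 0.008 F [0.45 0.53 0.3 ] w 0.0003 t 11.0
 tip rel key (tool frame, mm) [-1.4 -0.1  4.2]
```

View pics/w3.png

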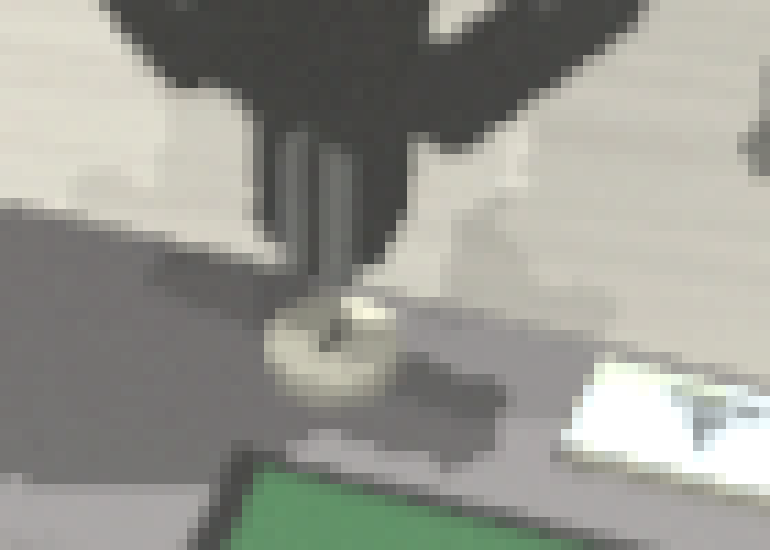

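No force even 4 mm past the predicted contact, and the picture shows a gap of about 20 mm. So the picture-based tip position holds, and I'll continue down.

>>> play_rows --plan '[[[1,0,4,0,0,0],[0,0,5,0,0,0],[0,0,3,0,0,0],[0,0,0,0,0,0]]]'

```text
t: 11.55
eef_pos: [0.5522, -0.023, 0.0442]
eef_rot: [0.078, 0.746, 0.658, 0.069]
ft_force: [-0.4, -0.4, 0.5]
gripper_width: 0.0002
```

>>> play_rows --plan '[[[0,0,2,0,0,0],[0,0,2,0,0,0],[0,0,0,0,0,0]]]'

```text
t: 11.92
eef_pos: [0.5532, -0.0231, 0.0406]
eef_rot: [0.078, 0.746, 0.658, 0.069]
ft_force: [-0.1, -0.4, 0.6]
gripper_width: 0.0005
```

```bash
python3 -c "
from h import *
go('wake',0)
n='scene';im=cv2.cvtColor(bot.get_image(n),cv2.COLOR_RGB2BGR)
c=im[186:236,261:331]
c=np.clip(c.astype(float)*1.6+20,0,255).astype(np.uint8)
cv2.imwrite('pics/w4.png',cv2.resize(c,None,fx=11,fy=11,interpolation=cv2.INTER_NEAREST))"
```

```text
wake shift mm in tool [  0.4   0.1 -20.2] turn deg [-0.01  0.02 -0.12] tcp [ 0.5532 -0.0231  0.0406] oh 0.008 F [-0.07 -0.44  0.6 ] w 0.0005 t 11.925
 tip rel key (tool frame, mm) [-0.5 -0.1 20.2]
```

View pics/w4.png

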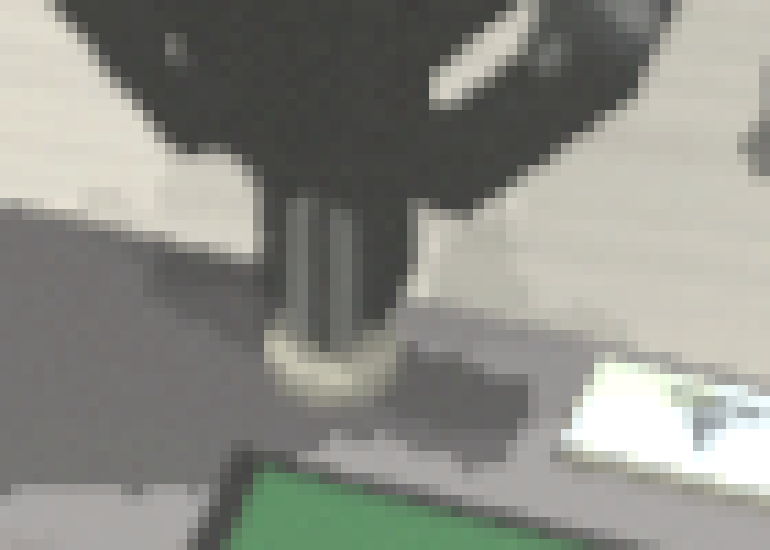

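>>> play_rows --plan '[[[0,0,1.5,0,0,0],[0,0,1.5,0,0,0],[0,0,0,0,0,0]]]'

```text
t: 12.35
eef_pos: [0.5538, -0.0232, 0.0376]
eef_rot: [0.078, 0.746, 0.658, 0.069]
ft_force: [-1.2, -0.4, 0.7]
gripper_width: -0.0001
```

>>> play_rows --plan '[[[0,0,1.5,0,0,0],[0,0,0,0,0,0]]]'

```text
t: 12.6
eef_pos: [0.5541, -0.0232, 0.0362]
eef_rot: [0.078, 0.746, 0.658, 0.069]
ft_force: [-0.9, 0.4, 0.4]
gripper_width: -0.0002
```

>>> play_rows --plan '[[[0,0,1.5,0,0,0],[0,0,0,0,0,0]]]'

```text
t: 12.85
eef_pos: [0.5546, -0.0233, 0.0349]
eef_rot: [0.078, 0.746, 0.658, 0.069]
ft_force: [-0.5, 0.4, 0.9]
gripper_width: 0.0001
```

>>> play_rows --plan '[[[0,0,1.5,0,0,0],[0,0,0,0,0,0]]]'

```text
t: 13.1
eef_pos: [0.5548, -0.0233, 0.0335]
eef_rot: [0.078, 0.746, 0.658, 0.069]
ft_force: [-0.5, 0.5, 2.9]
gripper_width: -0.0
```

>>> play_rows --plan '[[[0,0,1,0,0,0],[0,0,0,0,0,0]]]'

```text
t: 13.35
eef_pos: [0.5551, -0.0233, 0.0325]
eef_rot: [0.078, 0.746, 0.658, 0.069]
ft_force: [-1.3, 0.0, 4.0]
gripper_width: -0.0004
```

```bash
python3 -c "
from h import *
go('wake',0)
n='scene';im=cv2.cvtColor(bot.get_image(n),cv2.COLOR_RGB2BGR)
c=im[186:236,261:331]
c=np.clip(c.astype(float)*1.6+20,0,255).astype(np.uint8)
cv2.imwrite('pics/w5.png',cv2.resize(c,None,fx=11,fy=11,interpolation=cv2.INTER_NEAREST))"
```

```text
wake shift mm in tool [  0.4  -0.1 -28.5] turn deg [ 0.01  0.01 -0.11] tcp [ 0.5551 -0.0233  0.0325] oh 0.008 F [-1.29  0.02  4.03] w -0.0004 t 13.35
 tip rel key (tool frame, mm) [-0.4  0.1 28.5]
```

View pics/w5.png

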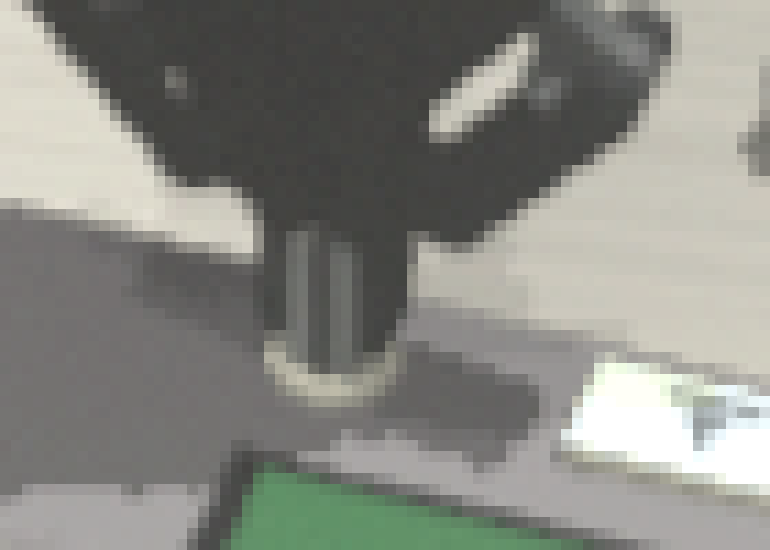

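Contact, with the force rising as the spring would give. I'll press 1.2 mm more, hold, then release.

>>> play_rows --plan '[[[0,0,1.2,0,0,0],[0,0,0,0,0,0]]]'

```text
t: 13.65
eef_pos: [0.5553, -0.0234, 0.0313]
eef_rot: [0.078, 0.746, 0.658, 0.069]
ft_force: [-1.3, -0.7, 5.3]
gripper_width: 0.0001
```

```bash
python3 -c "
from h import *
go('wake',0)"
```

```text
wake shift mm in tool [  0.4  -0.1 -29.7] turn deg [ 0.01  0.01 -0.11] tcp [ 0.5553 -0.0234  0.0313] oh 0.008 F [-1.27 -0.71  5.33] w 0.0001 t 13.65
 tip rel key (tool frame, mm) [-0.4  0.1 29.7]
```

>>> play_rows --plan '[[[0,0,-4,0,0,0],[0,0,-10,0,0,0],[0,0,-16,0,0,0],[0,0,-10,0,0,0],[20,0,0,0,0,0],[36,0,0,0,0,0],[36,0,0,0,0,0],[36,0,0,0,0,0],[36,0,0,0,0,0],[20,0,0,0,0,0],[0,0,0,0,0,0],[0,0,0,0,0,0]]]'

```text
t: 15.15
eef_pos: [0.5698, 0.1576, 0.0701]
eef_rot: [0.079, 0.747, 0.657, 0.068]
ft_force: [-0.2, -0.2, 0.2]
gripper_width: 0.0004
```

```bash
python3 -c "
from h import *
go('print',-.025)
n='scene';im=cv2.cvtColor(bot.get_image(n),cv2.COLOR_RGB2BGR)
c=im[190:250,280:400]
c=np.clip(c.astype(float)*1.6+20,0,255).astype(np.uint8)
cv2.imwrite('pics/p1.png',cv2.resize(c,None,fx=6.5,fy=6.5,interpolation=cv2.INTER_NEAREST))"
```

```text
print shift mm in tool [ 3.6 -0.4 34.9] turn deg [-0.04  0.18 -0.23] tcp [0.5698 0.1576 0.0701] oh 0.008 F [-0.19 -0.22  0.18] w 0.0004 t 15.15
 tip rel key (tool frame, mm) [-3.6  0.4 -9.9]
```

View pics/p1.png

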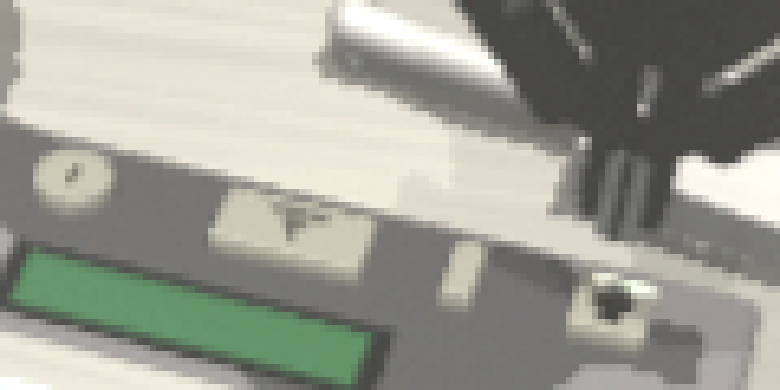

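```bash
python3 -c "
from h import *
p,R,o=pose()
for d in ([0,11,-18],[0,0,-18],[15,11,-18],[-15,11,-18],[0,11,-60]): print(d,((proj('scene',p+R.apply(np.array(d)/1e3))-[280,190]+.5)*6.5).round())
print(((proj('scene',K['print'])-[280,190]+.5)*6.5).round())
c=np.clip(cv2.cvtColor(bot.get_image('scene'),cv2.COLOR_RGB2BGR)[205:245,355:395].astype(float)*1.8+20,0,255).astype(np.uint8)
cv2.imwrite('pics/p2.png',cv2.resize(c,None,fx=14,fy=14,interpolation=cv2.INTER_NEAREST))
print(((proj('scene',p+R.apply(np.array([0,11,-18])/1e3))-[355,205]+.5)*14).round())
"
```

```text
[0, 11, -18] [612. 251.]
[0, 0, -18] [619. 228.]
[15, 11, -18] [659. 263.]
[-15, 11, -18] [566. 240.]
[0, 11, -60] [632. 154.]
[615. 308.]
[269. 331.]
```

View pics/p2.png

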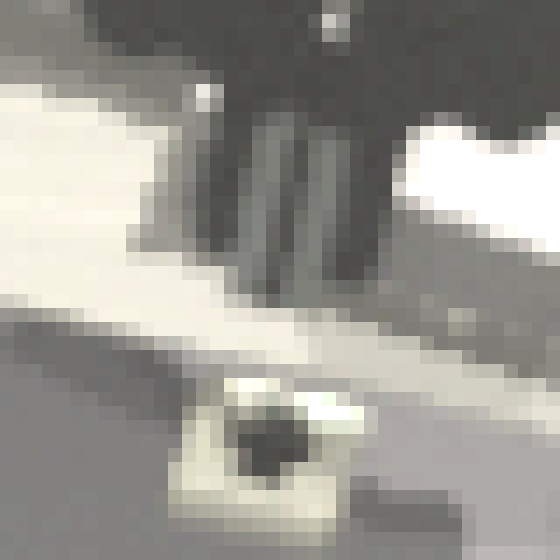

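The finger's centre line matches its predicted position, so the sideways alignment is good. I'll shift x by 3 mm and descend to just above contact.

>>> play_rows --plan '[[[3.3,0,4,0,0,0],[0,0,10,0,0,0],[0,0,10,0,0,0],[0,0,6,0,0,0],[0,0,3,0,0,0],[0,0,0,0,0,0]]]'

```text
t: 16.0
eef_pos: [0.5772, 0.1626, 0.0378]
eef_rot: [0.078, 0.746, 0.658, 0.069]
ft_force: [-0.2, 0.0, 0.3]
gripper_width: 0.0001
```

```bash
python3 -c "
from h import *
go('print',0)"
```

```text
print shift mm in tool [ -2.4  -0.2 -23. ] turn deg [-0.02  0.02 -0.11] tcp [0.5772 0.1626 0.0378] oh 0.008 F [-0.17  0.04  0.29] w 0.0001 t 16.0
 tip rel key (tool frame, mm) [ 2.3  0.2 23. ]
```

>>> play_rows --plan '[[[-2,0,1.5,0,0,0],[0,0,1,0,0,0],[0,0,0,0,0,0]]]'

```text
t: 16.38
eef_pos: [0.5776, 0.1605, 0.0357]
eef_rot: [0.078, 0.746, 0.658, 0.069]
ft_force: [-0.4, 0.2, -0.6]
gripper_width: 0.0
```

>>> play_rows --plan '[[[0,0,1.5,0,0,0],[0,0,0,0,0,0]]]'

```text
t: 16.62
eef_pos: [0.5781, 0.1606, 0.0344]
eef_rot: [0.078, 0.746, 0.658, 0.069]
ft_force: [-0.1, -0.8, 1.9]
gripper_width: -0.0001
```

>>> play_rows --plan '[[[0,0,1.2,0,0,0],[0,0,0,0,0,0]]]'

```text
t: 16.88
eef_pos: [0.5783, 0.1606, 0.0332]
eef_rot: [0.078, 0.746, 0.658, 0.069]
ft_force: [0.8, -0.3, 3.2]
gripper_width: -0.0003
```

```bash
python3 -c "
from h import *
go('print',0)"
```

```text
print shift mm in tool [ -0.5  -0.5 -27.8] turn deg [ 0.02  0.   -0.11] tcp [0.5783 0.1606 0.0332] oh 0.008 F [ 0.83 -0.3   3.21] w -0.0003 t 16.875
 tip rel key (tool frame, mm) [ 0.5  0.5 27.8]
```

>>> play_rows --plan '[[[0,0,1.2,0,0,0],[0,0,0.7,0,0,0],[0,0,0,0,0,0]]]'

```text
t: 17.25
eef_pos: [0.5787, 0.1605, 0.0313]
eef_rot: [0.078, 0.746, 0.658, 0.069]
ft_force: [-0.5, -0.1, 4.8]
gripper_width: 0.0002
```

```bash
python3 -c "
from h import *
go('print',0)"
```

```text
print shift mm in tool [ -0.5  -0.5 -29.8] turn deg [ 0.02  0.   -0.11] tcp [0.5787 0.1605 0.0313] oh 0.008 F [-0.5  -0.12  4.8 ] w 0.0002 t 17.25
 tip rel key (tool frame, mm) [ 0.5  0.5 29.8]
```

The print key is about 4 mm down at 4.8 N. Next: release, retreat and move to the tare key.

>>> play_rows --plan '[[[0,0,-4,0,0,0],[0,0,-10,0,0,0],[0,0,-16,0,0,0],[0,0,-10,0,0,0],[-18,0,0,0,0,0],[-30,0,0,0,0,0],[-30,0,0,0,0,0],[-20,0,0,0,0,0],[-10,0,0,0,0,0],[0,0,0,0,0,0],[0,0,0,0,0,0],[0,0,0,0,0,0]]]'

```text
t: 18.75
eef_pos: [0.5568, 0.0556, 0.0703]
eef_rot: [0.078, 0.746, 0.658, 0.07]
ft_force: [-0.4, 0.1, 0.8]
gripper_width: 0.0002
```

```bash
python3 -c "
from h import *
go('tare',-.023)
n='scene';im=cv2.cvtColor(bot.get_image(n),cv2.COLOR_RGB2BGR)
c=im[190:250,280:400]
c=np.clip(c.astype(float)*1.6+20,0,255).astype(np.uint8)
cv2.imwrite('pics/ta1.png',cv2.resize(c,None,fx=6.5,fy=6.5,interpolation=cv2.INTER_NEAREST))"
```

```text
tare shift mm in tool [-1.4  0.1 33.2] turn deg [ 0.01 -0.05 -0.02] tcp [0.5568 0.0556 0.0703] oh 0.008 F [-0.37  0.09  0.76] w 0.0002 t 18.75
 tip rel key (tool frame, mm) [  1.4  -0.1 -10.2]
```

View pics/ta1.png

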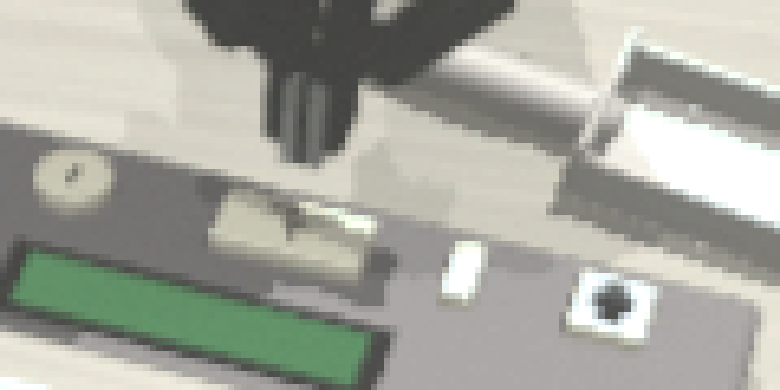

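The shut fingers stand over the middle of the tare key, at crop x ≈ 300. The scoop and the other keys are unchanged. Descending.

>>> play_rows --plan '[[[-1.4,0,4,0,0,0],[0,0,10,0,0,0],[0,0,10,0,0,0],[0,0,6,0,0,0],[0,0,3,0,0,0],[0,0,1,0,0,0],[0,0,0,0,0,0]]]'

```text
t: 19.68
eef_pos: [0.5636, 0.0521, 0.0371]
eef_rot: [0.078, 0.746, 0.658, 0.069]
ft_force: [-0.0, -0.5, 0.4]
gripper_width: -0.0001
```

```bash
python3 -c "
from h import *
go('tare',0)"
```

```text
tare shift mm in tool [  1.3  -0.1 -23.7] turn deg [ 0.02  0.01 -0.12] tcp [0.5636 0.0521 0.0371] oh 0.008 F [-0.01 -0.48  0.36] w -0.0001 t 19.675
 tip rel key (tool frame, mm) [-1.3  0.1 23.7]
```

>>> play_rows --plan '[[[0,0,1.5,0,0,0],[0,0,0,0,0,0]]]'

```text
t: 19.92
eef_pos: [0.5639, 0.052, 0.0356]
eef_rot: [0.078, 0.746, 0.658, 0.069]
ft_force: [0.4, -0.3, 0.2]
gripper_width: 0.0003
```

>>> play_rows --plan '[[[0,0,1.5,0,0,0],[0,0,0,0,0,0]]]'

```text
t: 20.18
eef_pos: [0.5643, 0.052, 0.0342]
eef_rot: [0.079, 0.746, 0.658, 0.069]
ft_force: [-0.2, -1.0, 1.3]
gripper_width: 0.0001
```

```bash
python3 -c "
from h import *
go('tare',0)"
```

```text
tare shift mm in tool [  1.3  -0.1 -26.7] turn deg [ 0.02  0.02 -0.11] tcp [0.5643 0.052  0.0342] oh 0.008 F [-0.2  -1.02  1.27] w 0.0001 t 20.175
 tip rel key (tool frame, mm) [-1.4  0.1 26.7]
```

>>> play_rows --plan '[[[0,0,1.2,0,0,0],[0,0,1,0,0,0],[0,0,0,0,0,0]]]'

```text
t: 20.55
eef_pos: [0.5647, 0.0519, 0.032]
eef_rot: [0.078, 0.746, 0.658, 0.069]
ft_force: [-0.0, -0.5, 4.3]
gripper_width: -0.0
```

>>> play_rows --plan '[[[0,0,1,0,0,0],[0,0,0,0,0,0]]]'

```text
t: 20.8
eef_pos: [0.5649, 0.0519, 0.0311]
eef_rot: [0.078, 0.746, 0.658, 0.069]
ft_force: [-1.2, 0.5, 4.8]
gripper_width: -0.0001
```

```bash
python3 -c "
from h import *
go('tare',0)"
```

```text
tare shift mm in tool [  1.3  -0.1 -29.9] turn deg [ 0.02  0.01 -0.11] tcp [0.5649 0.0519 0.0311] oh 0.008 F [-1.19  0.55  4.81] w -0.0001 t 20.8
 tip rel key (tool frame, mm) [-1.3  0.1 29.9]
```

The tare key is about 4 mm down at 4.8 N. Now I'll release and pull clear, toward the operator and up.

>>> play_rows --plan '[[[0,0,-4,0,0,0],[0,0,-10,0,0,0],[0,0,-20,0,0,0],[0,0,-25,0,0,0],[0,0,-25,0,0,0],[0,0,-25,0,0,0],[0,0,-20,0,0,0],[0,0,-10,0,0,0],[0,0,0,0,0,0],[0,0,0,0,0,0],[0,0,0,0,0,0]]]'

```text
t: 22.18
eef_pos: [0.5357, 0.0554, 0.166]
eef_rot: [0.078, 0.746, 0.658, 0.069]
ft_force: [0.2, 0.8, 0.5]
gripper_width: -0.0001
```

```bash
python3 -c "
from h import *
go('tare',0)
for n in('scene','top'):
  im=cv2.cvtColor(bot.get_image(n),cv2.COLOR_RGB2BGR);cv2.imwrite(f'pics/end_{n}.png',im)
  for q in ('scale','tub','jar','can','scoop'): print(n,q,[np.round(d['xy'],1) for d in bot.landmark_of(n,q)[:1]])
"
```

```text
tare shift mm in tool [  1.5   0.8 108.2] turn deg [-0.09  0.03 -0.11] tcp [0.5357 0.0554 0.166 ] oh 0.008 F [0.23 0.78 0.51] w -0.0001 t 22.175
 tip rel key (tool frame, mm) [  -1.5   -0.6 -108.2]
scene scale []
scene tub [array([276.9, 293.2])]
scene jar [array([434.6, 300. ])]
scene can [array([202.2, 246.1])]
scene scoop [array([367. , 207.7])]
top scale [array([329.7, 205.2])]
top tub [array([349.3, 164.1])]
top jar [array([203.1, 215.2])]
top can [array([442.8, 239.5])]
top scoop []
```

View pics/end_scene.png

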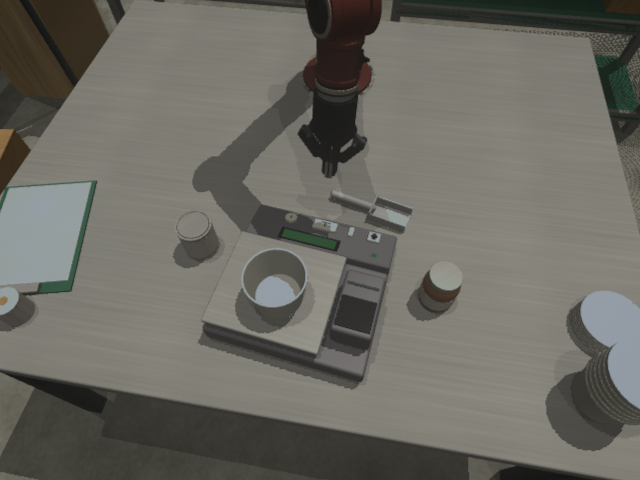

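The end picture shows the arm clear, with tips at (330,172). Tub, scale, jar (441,286), can (197,235) and scoop stand where they did, and all the keys look up. Handing in.

```bash
python3 -c "
from bench import bot
print(bot.close_job())"
```

```text
the job is handed in; nothing more can be done
None
```

I pressed the three keys in order (wake, print, tare) with the shut fingertips, along the key normal. The job was handed in after about 22 s of the 48 s allowed; it reports no verdict.

- **Presses:** each key went about 4 mm down, judged from the contact point and a force of about 5 N. The key travel itself could not be read. The arm drew back about 40 mm between keys and about 135 mm at the end.
- **Clear key:** it was never approached closer than the neighbouring keys.
- **Last check:** the end pictures show the scale, tub, jar, can and scoop where they were, within the few pixels of scatter in the detections. The keys looked up, the arm was free, and the force readings were only noise. The networks missed the scale in the scene view and the scoop in the top view, so I judged those two from the scene picture.
- **Disagreement:** the shut fingertips ended about 18–21 mm behind the reported TCP, not 8 mm ahead as `bot.finger_overhang` says. I saw this in the pictures and confirmed it by contact about 26 mm lower than predicted, so I pressed by picture and force instead.
- **Key-top height:** it measured about 55 mm against 52 mm in the text.
- **Slip:** one tilting move used for that check was cut short by the speed limit and then corrected. It happened in free air.

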